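Prop a slumped display frame back up with its foot weight

ROBOT

A 6-joint arm with a two-finger parallel gripper is mounted at the origin on a cart in front of the work surface, level with it; the furniture and walls round the work are solid. World frame = base frame: x ahead of the robot, y to its left, z up, the work surface at z = 0. Lengths are in m, angles in degrees, forces in N, time in s.
With the tool pointing down it reaches from about 0.35 to 0.875 m from the base axis. Payload 4.2 kg.
Tool frame: the origin (TCP) lies on the centre line of the jaws, within the pads' length; the fingertips stand 11 mm ahead of it and the grasp point (between the pads) lies 8 mm behind it; z points along the fingers, y is the line along which they close (so a half turn about z gives the same grasp; the last joint's range is limited). The gripper opens to 87 mm and grips with 3 to 60 N. Pads are 19 mm wide; open, the fingers measure 117 mm over their backs; the gripper's body (75 mm by 190 mm) begins 51 mm behind the grasp point.
Start: joints at [-55.256, 22.042, 0.453, 0, -68.411, -14.817], TCP at [0.213, -0.588, 0.234] pointing down, gripper open.
Joint ranges: [-179.83, 179.83], [-69.29, 118.12], [-61.27, 80.66], [-181.25, 117.63], [-171.15, -9.14], [-177.46, 177.46]. Speed limits (degrees/s): [159.86, 159.86, 180, 180, 180, 180].

INTERFACE

Orientations are given as a 3x3 rotation matrix whose columns are the frame's x, y, z axes.
In Python, from station import r gives the robot as it stands.
- The arm moves only by the tool servo_tool, never from a script. Its argument "commands" is a list that holds one entry, the list of rows, each a list of 7 numbers: the closure, from 0 (fully open) to 1 (shut), then the shift along the tool's x, y, z in mm, then the turn, a rotation vector about the tool's x, y, z in rad. In form: [[[claw, x, y, z, ax, ay, az], ...]]. A call has exactly 5 rows; each row is the pose to reach, as a shift and turn from the pose commanded when the call began, along the tool's axes at that moment; what a row does not reach only later rows make up. A row lasts 1/10 s, in which the tool goes at most 50 mm and 8.59 degrees, less where a joint would pass 70% of its speed; a pose out of reach is approached as far as the arm can. A call with a gripper value outside its range is refused whole. The fingers move at their own pace and stop on an object; the grip force is fixed at half the most. Time passes only in rows, so rows that repeat a pose let the fingers close, or fill a call up. It gives the time, the measured TCP pose, the force, the opening and the grip force at its end, in the units of the state.
- r.sense(): the state, without advancing time (a new reading comes with each control period).
- r.capture(name): name is "scene" or "top" or "wrist"; returns a dict with "pixels" (400x640x3 uint8, red, green, blue), "camera_matrix" (3x3 intrinsics, pixels), "dist" ([k1, k2, p1, p2, k3] as OpenCV has them; the pictures are not rectified), "R" (3x3) and "t" (3): a world point X has camera coordinates R X + t. Camera axes: x right, y down, z forward; pixel columns grow to the right and rows downward; lengths in m; the calibration is good to about 2 mm. A picture is of the moment at which its call begins. There is no depth.
- r.finish_job(): hands the job in; it is judged then, once.
The state is a dict: "time_s": time; "joints": joint angles; "joint_velocities": joint speeds; "effort": joint torques, N m; "tcp_pos": TCP position; "ee_rot": TCP orientation; "wrist_force": force on the tool from outside, world axes, zero at the start; "moment": the same for the moment, N m; "gripper_width": opening from 0.0 (shut) to 1.0 (fully open); "gripper_force": force on a finger pad.
Only numpy, scipy, OpenCV 4.12 (cv2) and the standard library are available. Lean on these libraries where they do the work, as an engineer would, in place of code of your own. Each camera call takes 0.05 s, during which the arm holds its last target. There are 200 camera calls.

TASK

The glazed beetle frame leaning on the grey slide cabinet has slumped: its foot has slid out over the desk and pushed the steel bar weight out of place. Without lifting the frame or letting it slide down flat, centre the bar across its foot and push the foot in with the bar until the frame leans square on the cabinet at about 70 degrees from the desk (no less than 60, no more than 80), and leave the bar lying parallel to the foot and touching it. Leave the vial, the petri dish and the pinning block where they stand.

Things in the scene. Friction and masses are not known exactly. Their poses are not given: they have to be found in the camera images.
- cabinet: grey steel slide cabinet, 120 (x) x 200 (y) x 215 mm high, fixed, a white card tray with vials on top of it. Origin: centre of its underside, on the desk (z = 0). The plain flat side on which the frame leans is its own -x face, 60 mm from the origin, turned towards the robot; its y runs level along that face; z up.
- frame: dark wooden glazed frame of 12 beetles, a flat board 200 (x) x 150 (y) x 16 mm (z), 0.17 to 0.35 kg, loose. Origin: centre of its back; x up the frame, y along its level foot, z out of the glass. Top back edge on the cabinet, lower back edge on the desk, glass towards the robot, 36 degrees from the desk at the start. Smooth (friction about 0.2): unblocked, its foot slides out below some 67 degrees
- frame_foot (a point): middle of the frame's lower front edge, which touches the bar. With the frame at A degrees from the desk this edge is 16 mm x cos A above the desk and 200 mm x cos A + 16 mm x sin A out from the cabinet's face (114 mm at 60, 83 mm at 70, 51 mm at 80 degrees). Pushing the foot in with the bar takes 10 to 25 N at first, less as it steepens
- frame_top (a point): middle of the frame's upper back edge, the edge that touches the cabinet
- bar: dark steel bar weight, 40 (x) x 130 (y) x 26 mm, 0.7 to 1 kg, loose, rubber sole (4 to 8 N to slide it). Origin: centre of its underside; y along it. A brass knob stands mid-way on its top: 24 mm across from 40 to 54 mm above the desk, top at 57 mm. At the start its +x long face touches the frame's foot, parallel to it, with its middle up to 57 mm to either side of the foot's middle
- vial: clear glass vial with a red cap, 21 mm across, 70 mm high, standing loose to the left of the frame (+y). Origin: centre of its underside
- dish: round petri dish with beetles, 84 mm across, 16 mm high, loose, to the left of the bar (+y). Origin: centre of its underside
- block: stepped wooden pinning block, 32 x 78 x 36 mm, loose, to the right of the frame (-y). Origin: centre of its underside
Not all that is in view belongs to the job. Several things look just like the bar: the one meant starts farthest to the robot's right. Leave any orange look-alike of the frame alone.

How it is judged:
By the outcome, as a careful person would: the job done as asked, in the order asked, and still so for the second after the job is handed in, with the robot touching nothing.
It also fails if it takes over 51 s, if anything falls off the work surface, if the arm or the gripper's body presses on something with over 40 N, if the wrist force passes 120 N, or if a joint passes its speed limit or range.

## Working session

There is one attempt and no reset: what is moved stays moved. The work goes in short steps, Python scripts to look and compute and a tool call to move; the robot and the scene stay as the last step left them, time stands still between calls to the robot, and variables do not carry over. Pictures are saved under pics/ and viewed, at most 10 in all, crops included, and the job is handed in when it is done.

Besides the shell and the picture viewer there is one more tool, called after "Call:" as name(argument=value, ...) on one line, values as JSON. servo_tool: Moves the arm, as the interface text tells. Its arguments: {"type":"object","properties":{"commands":{"type":"array","items":{"type":"array","items":{"type":"array","items":{"type":"number"}}}}},"required":["commands"]}

```bash
mkdir -p pics; python3 - <<'E'
from station import r
import cv2,pickle
d={}
for n in("scene","top"):
    c=r.capture(n);d[n]=c;cv2.imwrite(f"pics/{n}0.png",c["pixels"][:,:,::-1])
    print(n,c["R"],c["t"],c["camera_matrix"])
pickle.dump(d,open("d0.pkl","wb"))
s=r.sense();print(s["tcp_pos"],s["ee_rot"],s["time_s"],s["gripper_width"])
E
```

```text
scene [[-0.43756574 -0.89913089  0.00999295]
 [-0.68832777  0.32778546 -0.6471179 ]
 [ 0.57856815 -0.29003505 -0.76232445]] [0.21668427 0.45654894 0.97343017] [[511.18116053   0.         318.42977974]
 [  0.         511.18116053 198.98512889]
 [  0.           0.           1.        ]]
top [[ 0.01678693 -0.99983928 -0.00629385]
 [-0.98491519 -0.01545146 -0.17234654]
 [ 0.17222159  0.00909208 -0.98501627]] [-0.03571285  0.59187605  0.91571874] [[418.38725545   0.         316.2635417 ]
 [  0.         418.38725545 202.14587671]
 [  0.           0.           1.        ]]
[ 0.21286949 -0.58707937  0.23255178] [[-9.40184271e-01 -3.40665464e-01 -7.60478458e-04]
 [-3.40666300e-01  9.40182502e-01  1.82623050e-03]
 [ 9.28548779e-05  1.97606258e-03 -9.99998043e-01]] 0.1 0.9993278313897167
```

View pics/scene0.png

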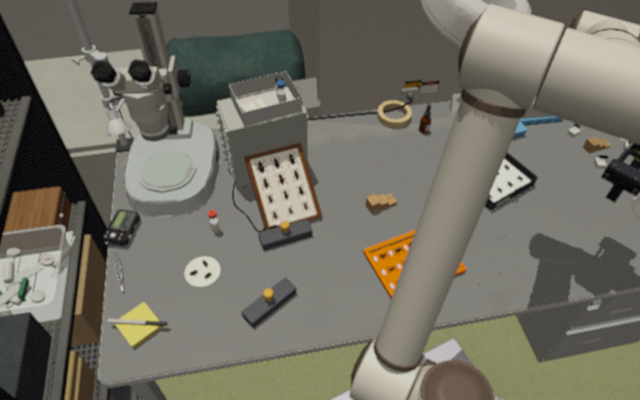

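View pics/top0.png

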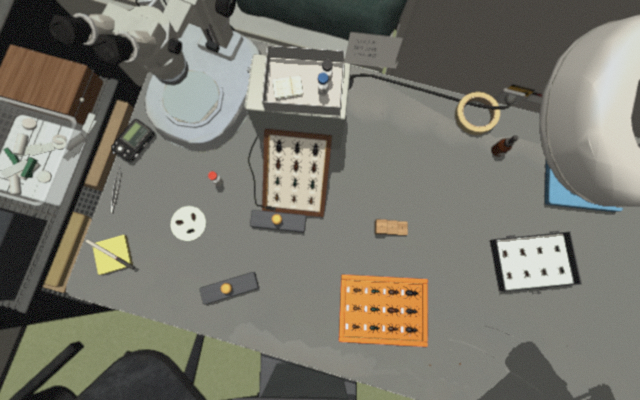

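Scene: the frame leans on the cabinet at (283,187), with a bar at its foot, knob (285,227). There is a second bar at (269,300). Top: the bars are at (277,220) and (228,288). The one at (277,220) is farther right (smaller y) and touches the foot, so it's the one meant. I'll confirm with a crop.

```bash
python3 - <<'E'
import cv2,pickle,numpy as np
d=pickle.load(open("d0.pkl","rb"))
t=d["top"]["pixels"][40:300,190:350,::-1]; t=cv2.resize(t,None,fx=2.3,fy=2.3,interpolation=cv2.INTER_CUBIC)
s=d["scene"]["pixels"][135:255,205:345,::-1]; s=cv2.resize(s,None,fx=3,fy=3,interpolation=cv2.INTER_CUBIC)
o=np.zeros((600,800,3),np.uint8);o[:t.shape[0],:t.shape[1]]=t;o[:s.shape[0],375:375+s.shape[1]]=s
cv2.imwrite("pics/crop0.png",o);print(t.shape,s.shape)
E
cat > h.py <<'E'
import numpy as np,cv2
def ray(c,uv):
    p=cv2.undistortPoints(np.array(uv,float).reshape(-1,1,2),c["camera_matrix"],np.array(c["dist"])).reshape(-1,2)
    d=np.c_[p,np.ones(len(p))]@c["R"]; return -c["R"].T@c["t"],d
def onz(c,uv,z):
    o,d=ray(c,uv); return o+d*((z-o[2])/d[:,2])[:,None]
def proj(c,X):
    return cv2.projectPoints(np.array(X,float).reshape(-1,1,3),cv2.Rodrigues(c["R"])[0],c["t"],c["camera_matrix"],np.array(c["dist"]))[0].reshape(-1,2)
E
```

```text
(598, 368, 3) (360, 420, 3)
```

View pics/crop0.png

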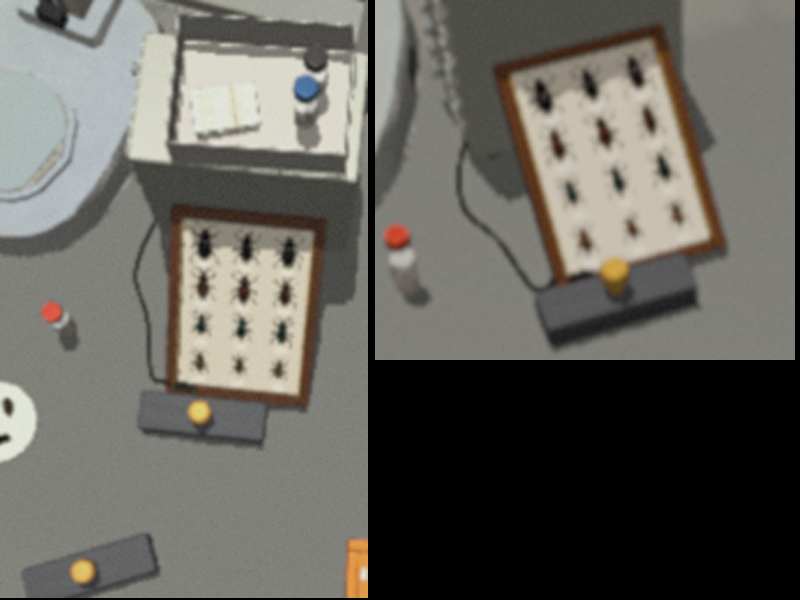

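```bash
cat > fit.py <<'E'
import pickle,numpy as np
from h import *
from scipy.optimize import least_squares
d=pickle.load(open("d0.pkl","rb"));T,S=d["top"],d["scene"]
ft=lambda P:np.array(P)/2.3+[190,40]-.3
fs=lambda P:(np.array(P)-[375,0])/3.+[205,135]-.3
print("cam",-T["R"].T@T["t"],-S["R"].T@S["t"])
c=onz(T,ft([(133,160),(362,180)]),.215);print("cab edge",c)
b=onz(T,ft([(141,393),(267,403),(263,441),(139,428)]),.026);print("bar corners",b.round(4))
print("knob",onz(T,ft([(200,412)]),.056),onz(S,fs([(615,265)]),.056), "other",onz(T,ft([(83,572)]),.056))
ob=ft([(173,206),(325,220),(304,407),(168,390)]);os_=fs([(497,67),(661,27),(724,243)])
def fr(p):
    x,y,w,A=p; u=np.array([np.cos(w),np.sin(w),0]);v=np.array([-u[1],u[0],0]);z=np.array([0,0,1])
    up=np.cos(A)*u+np.sin(A)*z; n=-np.sin(A)*u+np.cos(A)*z; f=np.array([x,y,0])+.016*n
    return [f+.2*up+.075*v,f+.2*up-.075*v,f-.075*v,f+.075*v]
def res(p):
    X=fr(p);return np.r_[(proj(T,X)-ob).ravel(),(proj(S,X[:3])-os_).ravel()]
q=least_squares(res,[.6,.05,0,.63]);p=q.x
print("frame back-foot xy",p[:2],"yaw,A",np.degrees(p[2:]),"rms",np.sqrt(np.mean(q.fun**2)));print(np.array(fr(p)).round(4))
print("foot front mid",np.mean(fr(p)[2:],0))
for z,n,px in[(.07,"vial",[(52,312)])]:print(n,onz(T,ft(px),z))
print("dish",onz(T,[(188,223)],.016),"block",onz(T,[(392,228)],.03))
E
python3 fit.py
```

```text
cam [ 0.42584068 -0.03488755  1.00378087] [-0.15412677  0.32750629  1.03534529]
cab edge [[ 0.74902657  0.1121704   0.215     ]
 [ 0.73386245 -0.08578445  0.215     ]]
bar corners [[ 0.5742  0.1281  0.026 ]
 [ 0.5658 -0.0017  0.026 ]
 [ 0.5267  0.0016  0.026 ]
 [ 0.538   0.1285  0.026 ]]
knob [[0.5514455  0.06367898 0.056     ]] [[0.55567434 0.06179533 0.056     ]] other [[0.39440648 0.17107379 0.056     ]]
frame back-foot xy [0.57949719 0.03039542] yaw,A [-5.51440735 34.15295655] rms 1.0744261918314169
[[ 0.7425  0.09    0.1255]
 [ 0.7281 -0.0593  0.1255]
 [ 0.5633 -0.0434  0.0132]
 [ 0.5778  0.1059  0.0132]]
foot front mid [0.57055629 0.0312586  0.01324067]
vial [[0.64764515 0.21278622 0.07      ]]
dish [[0.5435459  0.27769012 0.016     ]] block [[ 0.53767079 -0.20352129  0.03      ]]
```

The bar at crop (200,412) is the right one: it touches the foot and lies at y≈0.063, while the other is at y≈0.171. It needs to move about 30 mm along -y to be centred on the foot.

My plan:
1. Grip the knob.
2. Slide the bar along the foot and release it.
3. Lower the open fingers behind the bar.
4. Push it in with both fingertips.

```bash
cat > go.py <<'E'
import sys,numpy as np
from scipy.spatial.transform import Rotation as Ro
from station import r
# usage: go.py x y z yaw(deg of u) -> shift mm / turn rad in tool axes
x,y,z,w=map(float,sys.argv[1:5]);s=r.sense();C=np.array(s["ee_rot"]);w=np.radians(w)
D=np.array([[-np.cos(w),-np.sin(w),0],[-np.sin(w),np.cos(w),0],[0,0,-1]])
print(s["time_s"],s["tcp_pos"].round(4),s["wrist_force"].round(1),s["gripper_width"])
print("shift",(C.T@(np.array([x,y,z])-s["tcp_pos"])*1000).round(1),"turn",Ro.from_matrix(C.T@D).as_rotvec().round(3))
E
python3 go.py 0.553 0.063 0.2 -4.5
```

```text
0.1 [ 0.2129 -0.5871  0.2326] [-0.1 -0.1  0. ] 0.9993278313897167
shift [-541.2  495.3   33.5] turn [ 0.002 -0.001  0.426]
```

Call:
servo_tool(commands=[[[0, -36, 33, 0, 0, 0, 0.085], [0, -72, 66, 0, 0, 0, 0.17], [0, -108, 99, 0, 0, 0, 0.255], [0, -144, 132, 0, 0, 0, 0.34], [0, -180, 165, 0, 0, 0, 0.426]]])

```text
time_s: 0.6
tcp_pos: [0.3263, -0.3692, 0.2332]
ee_rot: [[-0.997, 0.082, -0.0], [0.082, 0.997, 0.0], [0.0, 0.0, -1.0]]
wrist_force: [1.3, -0.1, 0.2]
gripper_width: 1.0
gripper_force: 0.0
```

```bash
python3 go.py 0.553 0.063 0.2 -4.5
```

```text
0.6 [ 0.3263 -0.3692  0.2332] [ 1.3 -0.1  0.2] 1.0004742973379643
shift [-190.4  449.4   33.3] turn [ 0.    -0.    -0.004]
```

Call:
servo_tool(commands=[[[0, -19, 44, 0, 0, 0, 0], [0, -38, 88, 0, 0, 0, 0], [0, -57, 132, 0, 0, 0, 0], [0, -76, 176, 0, 0, 0, 0], [0, -95, 220, 0, 0, 0, 0]]])

```text
time_s: 1.1
tcp_pos: [0.4382, -0.1572, 0.2335]
ee_rot: [[-0.997, 0.078, -0.0], [0.078, 0.997, 0.0], [0.0, 0.0, -1.0]]
wrist_force: [1.3, -0.8, 0.0]
gripper_width: 1.0
gripper_force: 0.0
```

Call:
servo_tool(commands=[[[0, -20, 45, 5, 0, 0, 0], [0, -40, 90, 10, 0, 0, 0], [0, -60, 135, 20, 0, 0, 0], [0, -80, 180, 26, 0, 0, 0], [0, -96, 224, 32, 0, 0, 0]]])

```text
time_s: 1.6
tcp_pos: [0.5517, 0.0587, 0.2008]
ee_rot: [[-0.997, 0.078, -0.001], [0.078, 0.997, -0.0], [0.001, -0.0, -1.0]]
wrist_force: [0.4, -0.3, -0.0]
gripper_width: 1.0
gripper_force: 0.0
```

```bash
python3 - <<'E'
from station import r
import cv2,pickle,numpy as np
from h import *
c=r.capture("wrist");t=r.capture("scene");pickle.dump(c,open("w1.pkl","wb"))
o=np.zeros((400,800,3),np.uint8)
o[:,:640]=c["pixels"];cv2.imwrite("pics/w1.png",np.vstack([c["pixels"],cv2.resize(t["pixels"][60:260,100:420],(320,200))[:, :].repeat(2,1)])[:600,:,::-1])
print(proj(c,[[.553,.063,.057],[.5,.06,0],[.6,.06,0]]))
E
python3 go.py 0.553 0.063 0.11 -4.5
```

```text
[[323.06946638 192.12470958]
 [316.20096323 135.22552679]
 [322.74231975 218.52946923]]
1.7 [0.5526 0.0609 0.1997] [-0.7 -0.8 -0.2] 1.003514621129444
shift [-0.4  2.2 89.7] turn [-0.    -0.001  0.005]
```

View pics/w1.png

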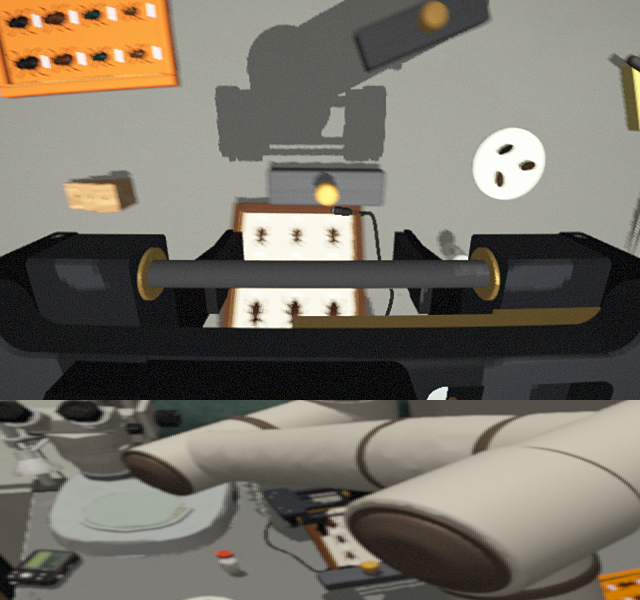

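The wrist view shows the knob at (326,194), close to my prediction of (323,192). The bar spans columns 270–384 and the frame's foot about 234–361. The wide side of the gripper's body runs along the bar, as the plan needs.

```bash
python3 - <<'E'
import pickle;from h import *
c=pickle.load(open("w1.pkl","rb"))
print(onz(c,[(326,193)],.057),onz(c,[(270,204),(384,204)],.026),onz(c,[(233,207),(361,207)],.013))
E
```

```text
[[0.55412651 0.06585328 0.057     ]] [[0.56955231 0.00282963 0.026     ]
 [0.57951033 0.12980462 0.026     ]] [[ 0.5733335  -0.04321371  0.013     ]
 [ 0.58498235  0.10559576  0.013     ]]
```

Call:
servo_tool(commands=[[[0, -2, 4, 30, 0, 0, 0], [0, -2, 4, 60, 0, 0, 0], [0, -2, 4, 90, 0, 0, 0], [0, -2, 4, 90, 0, 0, 0], [0, -2, 4, 90, 0, 0, 0]]])

```text
time_s: 2.2
tcp_pos: [0.5535, 0.06, 0.1118]
ee_rot: [[-0.997, 0.078, -0.001], [0.078, 0.997, -0.001], [0.0, -0.001, -1.0]]
wrist_force: [1.1, 0.2, 0.3]
gripper_width: 1.001
gripper_force: 0.0
```

```bash
python3 go.py 0.554 0.065 0.043 -4.5
```

```text
2.2 [0.5535 0.06   0.1118] [1.1 0.2 0.3] 1.0008307364378286
shift [-0.2  5.1 68.8] turn [-0.001 -0.     0.   ]
```

Call:
servo_tool(commands=[[[0, 0, 5, 35, 0, 0, 0], [0, 0, 5, 69, 0, 0, 0], [0.5, 0, 5, 69, 0, 0, 0], [1, 0, 5, 69, 0, 0, 0], [1, 0, 5, 69, 0, 0, 0]]])

```text
time_s: 2.7
tcp_pos: [0.5557, 0.066, 0.0452]
ee_rot: [[-0.997, 0.078, 0.005], [0.078, 0.997, 0.001], [-0.005, 0.002, -1.0]]
wrist_force: [0.6, -0.1, 0.4]
gripper_width: 0.809
gripper_force: 0.0
```

Call:
servo_tool(commands=[[[1, 0, 0, 0, 0, 0, 0], [1, 0, 0, 0, 0, 0, 0], [1, 0, 0, 0, 0, 0, 0], [1, 0, 0, 0, 0, 0, 0], [1, 0, 0, 0, 0, 0, 0]]])

```text
time_s: 3.2
tcp_pos: [0.5538, 0.0655, 0.0426]
ee_rot: [[-0.997, 0.078, 0.0], [0.078, 0.997, 0.0], [-0.0, 0.0, -1.0]]
wrist_force: [0.3, -0.6, -0.2]
gripper_width: 0.354
gripper_force: 0.0
```

```bash
python3 go.py 0.554 0.065 0.043 -4.5
```

```text
3.2 [0.5538 0.0655 0.0426] [ 0.3 -0.6 -0.2] 0.35389751417088083
shift [-0.2 -0.4 -0.4] turn [0. 0. 0.]
```

Call:
servo_tool(commands=[[[1, 0, 0, 0, 0, 0, 0], [1, 0, 0, 0, 0, 0, 0], [1, 0, 0, 0, 0, 0, 0], [1, 0, 0, 0, 0, 0, 0], [1, 0, 0, 0, 0, 0, 0]]])

```text
time_s: 3.7
tcp_pos: [0.5535, 0.065, 0.0425]
ee_rot: [[-0.997, 0.078, -0.001], [0.078, 0.997, -0.001], [0.001, -0.001, -1.0]]
wrist_force: [-1.0, -4.2, 1.6]
gripper_width: 0.261
gripper_force: 30.0
```

Call:
servo_tool(commands=[[[1, 0, -3, 0, 0, 0, 0], [1, 0, -6, 0, 0, 0, 0], [1, 0, -9, 0, 0, 0, 0], [1, 0, -12, 0, 0, 0, 0], [1, 0, -15, 0, 0, 0, 0]]])

```text
time_s: 4.2
tcp_pos: [0.5527, 0.0526, 0.0426]
ee_rot: [[-0.997, 0.078, 0.001], [0.078, 0.997, 0.003], [-0.001, 0.003, -1.0]]
wrist_force: [-3.3, 7.8, 1.3]
gripper_width: 0.26
gripper_force: 30.0
```

Call:
servo_tool(commands=[[[1, 0, -4, 0, 0, 0, 0], [1, 0, -8, 0, 0, 0, 0], [1, 0, -12, 0, 0, 0, 0], [1, 0, -16, 0, 0, 0, 0], [1, 0, -18, 0, 0, 0, 0]]])

```text
time_s: 4.7
tcp_pos: [0.5512, 0.0344, 0.0425]
ee_rot: [[-0.997, 0.078, 0.001], [0.078, 0.997, 0.003], [-0.001, 0.003, -1.0]]
wrist_force: [-3.2, 6.4, 2.2]
gripper_width: 0.258
gripper_force: 30.0
```

```bash
python3 go.py 0.5514 0.0326 0.043 -4.5
python3 - <<'E'
from station import r
import cv2,pickle,numpy as np
c=r.capture("wrist");t=r.capture("top");pickle.dump((c,t),open("w2.pkl","wb"))
cv2.imwrite("pics/w2.png",np.vstack([c["pixels"][100:400],cv2.resize(t["pixels"][100:250,160:480],(640,300),interpolation=cv2.INTER_CUBIC)])[:,:,::-1])
E
```

```text
4.7 [0.5512 0.0344 0.0425] [-3.2  6.4  2.2] 0.2580725778913414
shift [-0.3 -1.8 -0.5] turn [0.003 0.001 0.001]
```

View pics/w2.png

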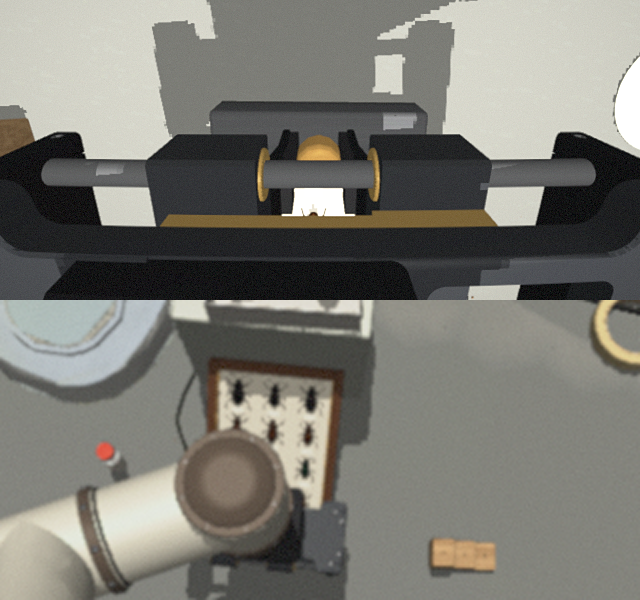

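Call:
servo_tool(commands=[[[1, 0, -1.5, 0, 0, 0, 0], [1, 0, -1.5, 0, 0, 0, 0], [1, 0, -1.5, 0, 0, 0, 0], [0, 0, -1, 0, 0, 0, 0], [0, 0, -1, 0, 0, 0, 0]]])

```text
time_s: 5.3
tcp_pos: [0.5517, 0.0322, 0.0426]
ee_rot: [[-0.997, 0.078, 0.001], [0.078, 0.997, 0.001], [-0.001, 0.001, -1.0]]
wrist_force: [0.1, -0.3, -1.0]
gripper_width: 0.359
gripper_force: 0.0
```

Call:
servo_tool(commands=[[[0, 0, 0, 0, 0, 0, 0], [0, 0, 0, 0, 0, 0, 0], [0, 0, 0, 0, 0, 0, 0], [0, 0, 0, 0, 0, 0, 0], [0, 0, 0, -15, 0, 0, 0]]])

```text
time_s: 5.8
tcp_pos: [0.5496, 0.031, 0.0559]
ee_rot: [[-0.997, 0.079, -0.004], [0.079, 0.997, -0.001], [0.004, -0.001, -1.0]]
wrist_force: [-0.3, -0.1, -0.4]
gripper_width: 0.81
gripper_force: 0.0
```

Call:
servo_tool(commands=[[[0, 0, 0, -30, 0, 0, 0], [0, 5, 0, -45, 0, 0, 0], [0, 40, 0, -60, 0, 0, 0], [0, 60, 0, -60, 0, 0, 0], [0, 60, 0, -60, 0, 0, 0]]])

```text
time_s: 6.3
tcp_pos: [0.4885, 0.036, 0.118]
ee_rot: [[-0.997, 0.078, -0.001], [0.078, 0.997, 0.001], [0.001, 0.001, -1.0]]
wrist_force: [-0.2, 0.0, -0.2]
gripper_width: 0.995
gripper_force: 0.0
```

```bash
python3 go.py 0.498 0.036 0.02 -4.5
python3 - <<'E'
from station import r
import cv2,pickle,numpy as np
c=r.capture("wrist");pickle.dump(c,open("w3.pkl","wb"))
cv2.imwrite("pics/w3.png",cv2.resize(c["pixels"][50:370,120:520],(800,640))[:600,:,::-1])
E
```

```text
6.3 [0.4885 0.036  0.118 ] [-0.2  0.  -0.2] 0.9954076453198538
shift [-9.5  0.7 98. ] turn [ 0.001 -0.001  0.   ]
```

View pics/w3.png

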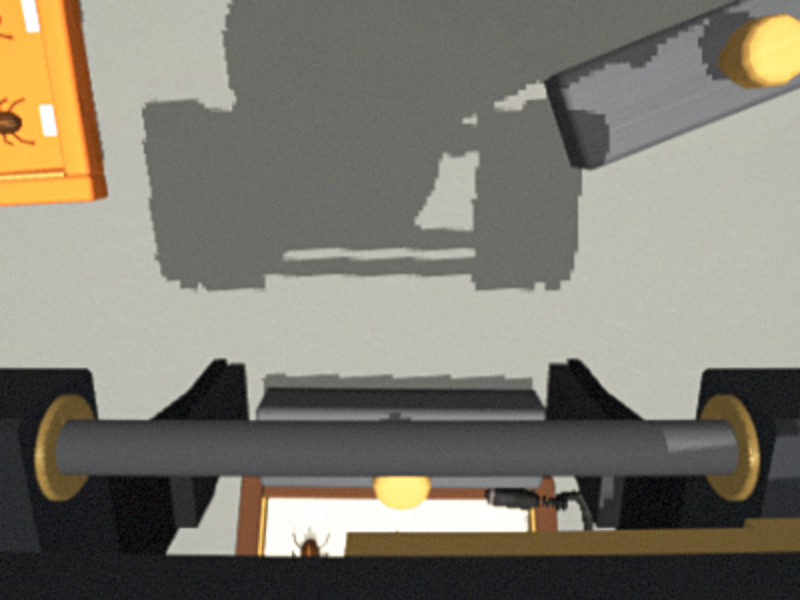

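The wrist view shows the bar at columns 258–547 (knob 402) and the frame's foot at about 243–555 (middle 399). The bar is centred to within about 2 mm and still holding the foot, so I'll lower the fingers behind it.

Call:
servo_tool(commands=[[[0.15, 0, 0, 25, 0, 0, 0], [0.15, -4, 0, 50, 0, 0, 0], [0.15, -8, 0, 75, 0, 0, 0], [0.15, -9, 0, 95, 0, 0, 0], [0.15, -9, 0, 102, 0, 0, 0]]])

```text
time_s: 6.85
tcp_pos: [0.5, 0.0351, 0.0132]
ee_rot: [[-0.997, 0.079, -0.004], [0.079, 0.997, -0.001], [0.003, -0.002, -1.0]]
wrist_force: [0.2, -0.3, 0.2]
gripper_width: 0.855
gripper_force: 0.0
```

Call:
servo_tool(commands=[[[0.15, -3, 0, 0, 0, 0, 0], [0.15, -6, 0, 0, 0, 0, 0], [0.15, -10, 0, 0, 0, 0, 0], [0.15, -14, 0, 0, 0, 0, 0], [0.15, -18, 0, 0, 0, 0, 0]]])

```text
time_s: 7.35
tcp_pos: [0.5191, 0.0343, 0.0163]
ee_rot: [[-0.997, 0.078, 0.002], [0.078, 0.997, 0.001], [-0.002, 0.001, -1.0]]
wrist_force: [0.2, 0.3, 0.4]
gripper_width: 0.851
gripper_force: 0.0
```

```bash
python3 go.py 0.608 0.0278 0.016 -4.5
```

```text
7.35 [0.5191 0.0343 0.0163] [0.2 0.3 0.4] 0.8511609133038786
shift [-89.1   0.5   0.4] turn [0.001 0.002 0.   ]
```

Call:
servo_tool(commands=[[[0.15, -3, 0, 0, 0, 0, 0], [0.15, -6, 0, 0, 0, 0, 0], [0.15, -9, 0, 0, 0, 0, 0], [0.15, -12, 0, 0, 0, 0, 0], [0.15, -15, 0, 0, 0, 0, 0]]])

```text
time_s: 7.85
tcp_pos: [0.5263, 0.0312, 0.0142]
ee_rot: [[-0.997, 0.081, -0.015], [0.081, 0.997, -0.003], [0.015, -0.005, -1.0]]
wrist_force: [-11.6, 1.7, 5.9]
gripper_width: 0.844
gripper_force: 6.0
```

Call:
servo_tool(commands=[[[0.15, -3, 0, 0, 0, 0, 0], [0.15, -6, 0, 0, 0, 0, 0], [0.15, -9, 0, 0, 0, 0, 0], [0.15, -12, 0, 0, 0, 0, 0], [0.15, -15, 0, 0, 0, 0, 0]]])

```text
time_s: 8.35
tcp_pos: [0.5427, 0.0302, 0.0142]
ee_rot: [[-0.997, 0.08, -0.012], [0.08, 0.997, -0.003], [0.012, -0.004, -1.0]]
wrist_force: [-7.7, -0.4, 1.8]
gripper_width: 0.855
gripper_force: 4.1
```

```bash
python3 go.py 0.608 0.0278 0.016 -4.5
python3 - <<'E'
from station import r
import cv2,pickle,numpy as np
c=r.capture("top");w=r.capture("wrist");pickle.dump((c,w),open("w4.pkl","wb"))
cv2.imwrite("pics/w4.png",np.vstack([cv2.resize(c["pixels"][90:240,190:390],(800,600))[:300],cv2.resize(w["pixels"][100:340],(800,300))])[:,:,::-1])
E
```

```text
8.35 [0.5427 0.0302 0.0142] [-7.7 -0.4  1.8] 0.8546403534851152
shift [-65.3   2.8  -2.6] turn [-0.004 -0.012 -0.002]
```

View pics/w4.png

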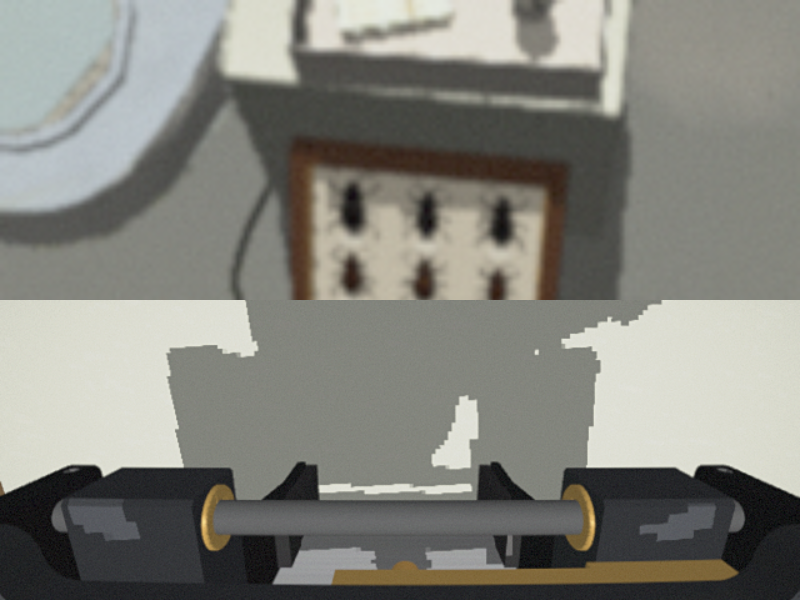

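The frame's top edge has risen evenly from its start position, with corners now at crop (293,142) and (567,165). The bar is being pushed straight, at about 8–12 N.

Call:
servo_tool(commands=[[[0.15, -3, 0.5, 0, 0, 0, 0], [0.15, -6, 1, 0, 0, 0, 0], [0.15, -9, 1, 0, 0, 0, 0], [0.15, -12, 1, 0, 0, 0, 0], [0.15, -15, 1, 0, 0, 0, 0]]])

```text
time_s: 8.95
tcp_pos: [0.5586, 0.0303, 0.0142]
ee_rot: [[-0.997, 0.08, -0.01], [0.08, 0.997, -0.002], [0.01, -0.003, -1.0]]
wrist_force: [-6.1, 1.1, 1.3]
gripper_width: 0.853
gripper_force: 3.5
```

Call:
servo_tool(commands=[[[0.15, -3, 0, 0, 0, 0, 0], [0.15, -6, 0, 0, 0, 0, 0], [0.15, -9, 0, 0, 0, 0, 0], [0.15, -12, 0, 0, 0, 0, 0], [0.15, -15, 0, 0, 0, 0, 0]]])

```text
time_s: 9.45
tcp_pos: [0.5739, 0.0293, 0.0142]
ee_rot: [[-0.997, 0.08, -0.01], [0.08, 0.997, -0.002], [0.01, -0.003, -1.0]]
wrist_force: [-6.8, 0.1, 0.7]
gripper_width: 0.85
gripper_force: 3.3
```

Call:
servo_tool(commands=[[[0.15, -3, 0, 0, 0, 0, 0], [0.15, -6, 0, 0, 0, 0, 0], [0.15, -9, 0, 0, 0, 0, 0], [0.15, -12, 0, 0, 0, 0, 0], [0.15, -15, 0, 0, 0, 0, 0]]])

```text
time_s: 9.95
tcp_pos: [0.589, 0.0283, 0.0142]
ee_rot: [[-0.997, 0.08, -0.009], [0.08, 0.997, -0.002], [0.009, -0.003, -1.0]]
wrist_force: [-6.4, 0.4, 0.1]
gripper_width: 0.85
gripper_force: 3.1
```

```bash
python3 go.py 0.604 0.0278 0.016 -4.5
python3 - <<'E'
from station import r
import cv2,pickle,numpy as np
c=r.capture("top");w=r.capture("scene");pickle.dump((c,w),open("w5.pkl","wb"))
cv2.imwrite("pics/w5.png",np.vstack([cv2.resize(c["pixels"][70:170,190:390],(800,400)),cv2.resize(w["pixels"][110:210,190:590],(800,200))])[:,:,::-1])
E
```

```text
9.95 [0.589  0.0283 0.0142] [-6.4  0.4  0.1] 0.8501014497362875
shift [-15.    0.7  -2. ] turn [-0.003 -0.009 -0.001]
```

View pics/w5.png

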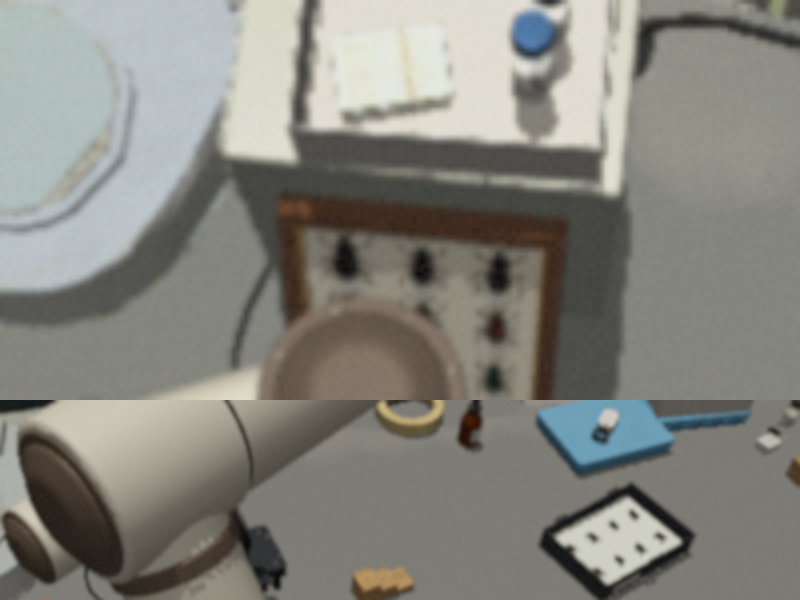

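```bash
cat > ang.py <<'E'
import sys,pickle,numpy as np
from h import *
c=pickle.load(open("d0.pkl","rb"))["top"]
w=np.radians(-4.5);u=np.array([np.cos(w),np.sin(w),0]);v=np.array([-u[1],u[0],0]);f=np.array([.7415,.0132,0])+.0046*v
for A in map(int,sys.argv[1:]):
    a=np.radians(A);P=f-u*.016*np.sin(a)+[0,0,.2*np.sin(a)+.016*np.cos(a)]
    print(A,proj(c,[P+.075*v,P-.075*v]).round(1).tolist(), "bar dist",200*np.cos(a)+16*np.sin(a)+20, (f-u*(.2*np.cos(a)+.016*np.sin(a)+.02))[:2])
E
python3 ang.py 36 45 50 55 60 65 70
```

```text
36 [[262.5, 129.2], [330.9, 135.4]] bar dist 191.20796291166906 [0.55124238 0.03278782]
45 [[261.0, 126.5], [331.1, 132.8]] bar dist 172.73506473629428 [0.56965833 0.03133846]
50 [[260.2, 125.1], [331.2, 131.5]] bar dist 160.81423302721154 [0.58154242 0.03040316]
55 [[259.6, 123.9], [331.3, 130.3]] bar dist 147.8217199788331 [0.59449488 0.02938378]
60 [[259.0, 122.8], [331.4, 129.3]] bar dist 133.85640646055106 [0.60841714 0.02828807]
65 [[258.5, 121.9], [331.5, 128.4]] bar dist 119.02457694072629 [0.62320325 0.02712438]
70 [[258.0, 121.2], [331.5, 127.8]] bar dist 103.4391105977083 [0.63874067 0.02590156]
```

Call:
servo_tool(commands=[[[0.15, -2, 0, 0, 0, 0, 0], [0.15, -4, 0, 0, 0, 0, 0], [0.15, -6, 0, 0, 0, 0, 0], [0.15, -8, 0, 0, 0, 0, 0], [0.15, -10, 0, 0, 0, 0, 0]]])

```text
time_s: 10.55
tcp_pos: [0.5994, 0.0277, 0.0142]
ee_rot: [[-0.997, 0.079, -0.008], [0.079, 0.997, -0.002], [0.008, -0.002, -1.0]]
wrist_force: [-5.3, 1.6, 1.3]
gripper_width: 0.846
gripper_force: 3.0
```

Call:
servo_tool(commands=[[[0.15, 0, 0, 0, 0, 0, 0], [0.15, 5, 0, 0, 0, 0, 0], [0.15, 25, 0, 0, 0, 0, 0], [0.15, 60, 0, -10, 0, 0, 0], [0.15, 100, 0, -40, 0, 0, 0]]])

```text
time_s: 11.05
tcp_pos: [0.5022, 0.0361, 0.054]
ee_rot: [[-0.997, 0.079, -0.003], [0.079, 0.997, -0.001], [0.002, -0.001, -1.0]]
wrist_force: [0.5, 0.8, 1.6]
gripper_width: 0.849
gripper_force: 0.0
```

Call:
servo_tool(commands=[[[0.15, 20, -30, -40, 0, 0, 0], [0.15, 40, -70, -80, 0, 0, 0], [0.15, 40, -115, -100, 0, 0, 0], [0.15, 40, -160, -120, 0, 0, 0], [0.15, 40, -205, -120, 0, 0, 0]]])

```text
time_s: 11.55
tcp_pos: [0.4501, -0.1614, 0.1792]
ee_rot: [[-0.997, 0.075, 0.01], [0.075, 0.997, -0.001], [-0.011, -0.0, -1.0]]
wrist_force: [1.4, -0.3, 0.6]
gripper_width: 0.85
gripper_force: 0.0
```

Call:
servo_tool(commands=[[[0.15, 0, -45, 0, 0, 0, 0], [0.15, 0, -90, 0, 0, 0, 0], [0.15, 0, -130, 0, 0, 0, 0], [0.15, 0, -130, 0, 0, 0, 0], [0.15, 0, -130, 0, 0, 0, 0]]])

```text
time_s: 12.05
tcp_pos: [0.4378, -0.2904, 0.1753]
ee_rot: [[-0.997, 0.08, 0.001], [0.08, 0.997, -0.0], [-0.002, -0.0, -1.0]]
wrist_force: [-0.3, -0.0, -0.1]
gripper_width: 0.851
gripper_force: 0.0
```

```bash
python3 - <<'E'
from station import r
import cv2,pickle,numpy as np
print(r.sense()["tcp_pos"])
c=r.capture("top");w=r.capture("scene");pickle.dump((c,w),open("w6.pkl","wb"))
a=cv2.resize(c["pixels"][70:270,190:340],None,fx=3,fy=3,interpolation=cv2.INTER_CUBIC);b=cv2.resize(w["pixels"][70:270,200:315],None,fx=3,fy=3,interpolation=cv2.INTER_CUBIC)
o=np.hstack([a,b]);print(o.shape);cv2.imwrite("pics/w6.png",o[:,:,::-1])
E
```

```text
[ 0.43781473 -0.29036931  0.17527976]
(600, 795, 3)
```

View pics/w6.png

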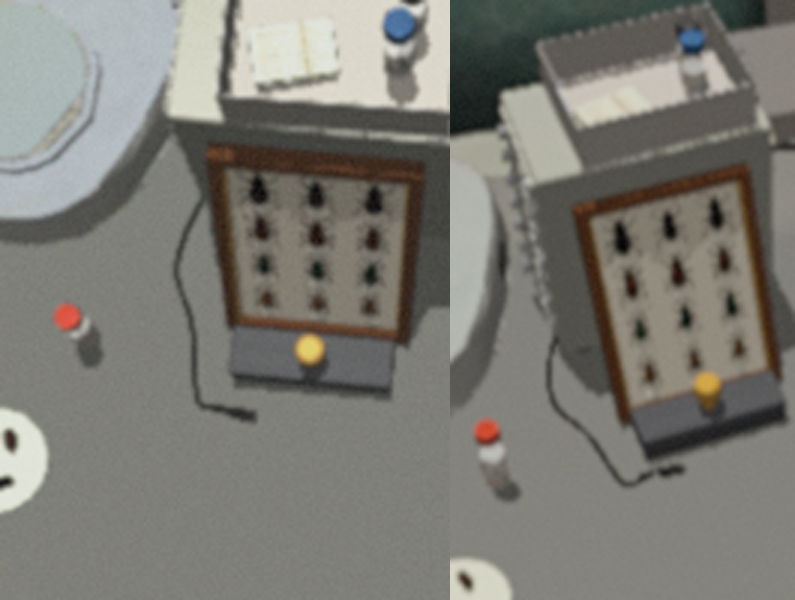

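The arm is clear. The bar lies along the foot, with its knob at (310,349) in the top crop and (707,385) in the scene crop. The frame stands steep and even, and the vial and dish are undisturbed. Next I'll fit the angle.

```bash
cat > fit2.py <<'E'
import pickle,numpy as np,sys
from h import *
from scipy.optimize import least_squares
d=pickle.load(open("d0.pkl","rb"));T,S=d["top"],d["scene"]
ft=lambda P:np.array(P)/3.+[190,70]-.3
fs=lambda P:(np.array(P)-[450,0])/3.+[200,70]-.3
kt=onz(T,ft([(310,349)]),.056)[0];print("knob",kt,onz(S,fs([(707,383)]),.056))
b=onz(T,ft([(231,328),(397,341),(392,387),(232,373)]),.026);print("bar",b.round(4).tolist(),b.mean(0))
ob=ft([(212,160),(424,178),(409,342),(229,325)]);os_=fs([(579,212),(748,175),(780,375),(624,422)])
exec(open("fit.py").read().split("def fr(p)")[1].join(["def fr(p)",""]).split("def res")[0])
res=lambda p:np.r_[(proj(T,fr(p))-ob).ravel(),(proj(S,fr(p))-os_).ravel()]
q=least_squares(res,[.65,.03,-.08,1.2]);p=q.x
print(p[:2],np.degrees(p[2:]),q.fun.round(1),"foot",np.mean(fr(p)[2:],0))
fc=np.array([.7415,.0132]);u=np.array([np.cos(-.0785),np.sin(-.0785)]);D=(fc-kt[:2])@u*1000-20
A=np.degrees(least_squares(lambda a:200*np.cos(a)+16*np.sin(a)-D,1.1).x);print("foot dist",D,"A",A)
E
python3 fit2.py
```

```text
knob [0.62858352 0.02828844 0.056     ] [[0.62975606 0.0277399  0.056     ]]
bar [[0.6511, 0.0938, 0.026], [0.6426, -0.0389, 0.026], [0.6053, -0.0355, 0.026], [0.6146, 0.0917, 0.026]] [0.62839105 0.02778784 0.026     ]
[0.66783106 0.02245648] [-4.59672463 69.27496807] [-1.8 -0.2  1.   0.5  1.  -0.2 -0.1 -0.2 -1.2  0.2  1.4 -2.4  1.1  0.8
 -1.1  0.8] foot [0.65291456 0.02365577 0.00566214]
foot dist 93.75197594214485 A [66.71688327]
```

The angle is about 67–69°, so I'll push another 6 mm to reach 70 and make sure the bar touches.

Call:
servo_tool(commands=[[[0.15, 0, 45, 0, 0, 0, 0], [0.15, 0, 90, 0, 0, 0, 0], [0.15, 0, 135, 0, 0, 0, 0], [0.15, -10, 180, 20, 0, 0, 0], [0.15, -20, 225, 40, 0, 0, 0]]])

```text
time_s: 12.65
tcp_pos: [0.4757, -0.064, 0.1362]
ee_rot: [[-0.997, 0.075, 0.004], [0.075, 0.997, 0.001], [-0.004, 0.001, -1.0]]
wrist_force: [0.6, -0.4, 1.0]
gripper_width: 0.849
gripper_force: 0.0
```

```bash
python3 go.py 0.535 0.033 0.015 -4.5
```

```text
12.65 [ 0.4757 -0.064   0.1362] [ 0.6 -0.4  1. ] 0.849296902974085
shift [-51.3 101.  121.6] turn [0.001 0.004 0.003]
```

Call:
servo_tool(commands=[[[0.15, -10, 35, 30, 0, 0, 0], [0.15, -25, 70, 60, 0, 0, 0], [0.15, -40, 97, 90, 0, 0, 0], [0.15, -50, 97, 116, 0, 0, 0], [0.15, -50, 97, 120, 0, 0, 0]]])

```text
time_s: 13.15
tcp_pos: [0.5315, 0.0274, 0.0128]
ee_rot: [[-0.997, 0.075, -0.004], [0.075, 0.997, -0.001], [0.004, -0.002, -1.0]]
wrist_force: [-1.1, 0.4, 0.0]
gripper_width: 0.848
gripper_force: 0.0
```

Call:
servo_tool(commands=[[[0.15, -10, 0, 0, 0, 0, 0], [0.15, -20, 0, 0, 0, 0, 0], [0.15, -30, 0, 0, 0, 0, 0], [0.15, -40, 0, 0, 0, 0, 0], [0.15, -50, 0, 0, 0, 0, 0]]])

```text
time_s: 13.65
tcp_pos: [0.5837, 0.0213, 0.0163]
ee_rot: [[-0.997, 0.079, 0.002], [0.079, 0.997, 0.001], [-0.002, 0.001, -1.0]]
wrist_force: [-0.2, 0.4, -0.5]
gripper_width: 0.851
gripper_force: 0.0
```

```bash
python3 go.py 0.606 0.027 0.015 -4.5
```

```text
13.65 [0.5837 0.0213 0.0163] [-0.2  0.4 -0.5] 0.8512032401242662
shift [-21.7   7.4   1.3] turn [ 0.001  0.002 -0.   ]
```

Call:
servo_tool(commands=[[[0.15, -4, 6, 0, 0, 0, 0], [0.15, -10, 7, 0, 0, 0, 0], [0.15, -15, 7, 0, 0, 0, 0], [0.15, -19, 7, 0, 0, 0, 0], [0.15, -22, 7, 0, 0, 0, 0]]])

```text
time_s: 14.15
tcp_pos: [0.6009, 0.0265, 0.0142]
ee_rot: [[-0.997, 0.079, -0.01], [0.079, 0.997, -0.001], [0.009, -0.002, -1.0]]
wrist_force: [-8.3, 2.4, 3.8]
gripper_width: 0.851
gripper_force: 4.2
```

Call:
servo_tool(commands=[[[0.15, -1, 0, 0, 0, 0, 0], [0.15, -2, 0, 0, 0, 0, 0], [0.15, -3, 0, 0, 0, 0, 0], [0.15, -3, 0, 0, 0, 0, 0], [0.15, -3, 0, 0, 0, 0, 0]]])

```text
time_s: 14.65
tcp_pos: [0.6033, 0.026, 0.0142]
ee_rot: [[-0.997, 0.079, -0.01], [0.079, 0.997, -0.002], [0.01, -0.002, -1.0]]
wrist_force: [-6.6, 2.0, 3.7]
gripper_width: 0.848
gripper_force: 3.8
```

Another 4 mm, slowly, then I'll back off.

Call:
servo_tool(commands=[[[0.15, -1, 0, 0, 0, 0, 0], [0.15, -2, 0, 0, 0, 0, 0], [0.15, -3, 0, 0, 0, 0, 0], [0.15, -4, 0, 0, 0, 0, 0], [0.15, -4, 0, 0, 0, 0, 0]]])

```text
time_s: 15.15
tcp_pos: [0.6072, 0.0255, 0.0142]
ee_rot: [[-0.997, 0.079, -0.011], [0.079, 0.997, -0.002], [0.01, -0.003, -1.0]]
wrist_force: [-7.5, 0.3, 2.9]
gripper_width: 0.853
gripper_force: 3.9
```

Call:
servo_tool(commands=[[[0.15, 2, 0, 0, 0, 0, 0], [0.15, 8, 0, 0, 0, 0, 0], [0.15, 25, 0, 0, 0, 0, 0], [0.15, 60, 0, -10, 0, 0, 0], [0.15, 100, 0, -40, 0, 0, 0]]])

```text
time_s: 15.65
tcp_pos: [0.5107, 0.034, 0.0535]
ee_rot: [[-0.997, 0.079, -0.003], [0.079, 0.997, -0.001], [0.003, -0.002, -1.0]]
wrist_force: [-0.4, 1.4, 2.0]
gripper_width: 0.85
gripper_force: 0.0
```

Call:
servo_tool(commands=[[[0.15, 20, -30, -40, 0, 0, 0], [0.15, 40, -70, -80, 0, 0, 0], [0.15, 40, -115, -100, 0, 0, 0], [0.15, 40, -160, -120, 0, 0, 0], [0.15, 40, -205, -120, 0, 0, 0]]])

```text
time_s: 16.15
tcp_pos: [0.4586, -0.1634, 0.1788]
ee_rot: [[-0.997, 0.075, 0.01], [0.075, 0.997, -0.001], [-0.01, -0.0, -1.0]]
wrist_force: [2.4, -0.1, -0.2]
gripper_width: 0.85
gripper_force: 0.0
```

Call:
servo_tool(commands=[[[0.15, 0, -45, 0, 0, 0, 0], [0.15, 0, -90, 0, 0, 0, 0], [0.15, 0, -130, 0, 0, 0, 0], [0.15, 0, -130, 0, 0, 0, 0], [0.15, 0, -130, 0, 0, 0, 0]]])

```text
time_s: 16.65
tcp_pos: [0.4465, -0.2923, 0.1749]
ee_rot: [[-0.997, 0.08, 0.001], [0.08, 0.997, -0.0], [-0.001, -0.0, -1.0]]
wrist_force: [-0.0, -0.5, 0.6]
gripper_width: 0.851
gripper_force: 0.0
```

```bash
python3 - <<'E'
from station import r
import cv2,pickle,numpy as np
s=r.sense();print(s["tcp_pos"],s["time_s"])
c=r.capture("top");w=r.capture("scene");pickle.dump((c,w),open("w7.pkl","wb"))
a=cv2.resize(c["pixels"][70:270,190:340],None,fx=3,fy=3,interpolation=cv2.INTER_CUBIC);b=cv2.resize(w["pixels"][70:270,200:315],None,fx=3,fy=3,interpolation=cv2.INTER_CUBIC)
cv2.imwrite("pics/w7.png",np.hstack([a,b])[:,:,::-1])
E
```

```text
[ 0.44646494 -0.29233167  0.17488234] 16.65
```

View pics/w7.png

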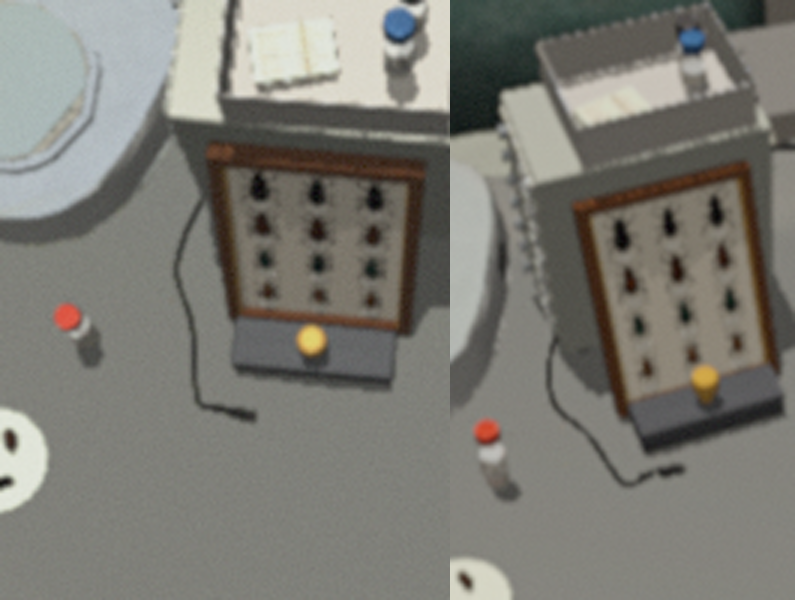

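The last push moved the bar and foot together, with the knob now at (311,340) in the top crop. The bar lies flush, centred and parallel to the foot. The frame is even on the cabinet at about 70°, and the vial and dish haven't moved. Handing in.

```bash
python3 -c "
from station import r
print(r.finish_job())"
```

```text
the job is handed in; nothing more can be done
None
```

I handed the job in at about 17 s: by the camera fit the frame leans square on the cabinet at about 70°, with the bar centred to within about 3 mm, parallel to the foot and touching it; the vial and dish did not move, and the block was never touched, though my last picture did not include it.

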